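Load the solder reel holder and hold its wire clamp open

TASK

Load the reel holder: put the spacer collar on the upright post first, fully home on the plate, then the solder reel on top of it, fully home on the collar, and let go of both. Then pull the spring-loaded clamp handle out, away from the post, until its pointer lines up with the pointed mark beside it, and keep holding it there so that I can feed the wire through: finish while still gripping the handle, as it springs shut if released. Leave the cleaner tin, the flux jar and the screwdriver where they are.

Things in the scene. Friction and masses are not known exactly. Their poses are not given: they have to be found in the camera images.
- collar_center (a point): Plain aluminium spacer collar, loose, standing flat on the bench: outer diameter 40 mm, bore 17 mm, height 18 mm, about 50 g. This point is its centre, half-way up (9 mm above its underside); z is its axis.
- reel_center (a point): Reel of solder wire, loose, standing upright: two black flanges of diameter 54 mm and 4 mm thick, at the bottom and top, grey wire of diameter 45 mm between, bore 17 mm right through, height 42 mm, about 200 g. This point is its centre, half-way up (21 mm above its underside); z is its axis.
- post_foot (a point): Foot of the steel post of the reel holder, which is fixed to the bench: on the post's axis, at the top face of the dark steel plate (240 x 100 x 10 mm), so 10 mm above the bench. Post 12 mm in diameter, 50 mm high above the plate, its top 6 mm tapered. Holder axes: z up, x along the plate from clamp to post, y across. With both rings home the collar's centre is 9 mm and the reel's 39 mm above this point.
- handle_top (a point): Centre of the top face of the clamp's upright black handle plate: 12 mm thick along the holder's x, 34 mm wide along y, standing 44 mm above the slide, top 64 mm above the bench. Axes as the holder's. When shut, 135 mm from the post's axis. 44 mm of free space between it and the clamp jaw on the post's side, nothing on the other side.
- clamp (a joint): Travel of the clamp slide, m: 0 = shut (spring rest), grows as the handle is pulled along the holder's -x (away from the post), end stop 0.06. The spring pulls it shut with 3.6 N at 0 plus 120 N per m of travel, so about 7 to 10 N at the mark; it does not latch.
- pointer (a point): Tip of the small aluminium cone pointer on the +y side of the handle, level with the middle of the handle plate's thickness, 25 mm above the bench; it moves with the handle.
- mark_tip (a point): Tip of the pointed aluminium mark on a small bright aluminium block (12 x 9 x 21 mm) fixed to the plate on the +y side of the slide; it points at the slide, level with the pointer and 1 mm clear of its path; axes as the holder's. The clamp is out to the mark when pointer and mark have the same position along the holder's x: 30 to 50 mm of travel, different each time.
- guide_block (a point): Centre of the top of the grey guide block on the holder, between post and clamp: 14 mm along the holder's x, 50 mm along y, top 40 mm above the bench; 66 mm from the post's axis. The clamp jaw (12 mm thick, 40 mm wide, top 38 mm above the bench) shuts against its side away from the post.
- tip_tin: Bystander: round steel tip-cleaner tin with brass wool, 68 mm in diameter, about 32 mm high; origin at the centre of its underside. Leave alone.
- flux_jar: Bystander: small amber jar with a white cap, 40 mm in diameter, 45 mm high; origin at the centre of its underside. Leave alone.
- driver: Bystander: screwdriver lying along its x axis, 170 mm long; origin at its underside. Leave alone.

How it is judged:
By the outcome, as a careful person would: the job done as asked, in the order asked, and still so for the second after the job is handed in, while the arm keeps its last pose, push and grip.
It also fails if it takes over 72 s, if anything falls off the work surface, if the arm or the gripper's body presses on something with over 40 N, if the wrist force passes 120 N, or if a joint passes its speed limit or range.

ROBOT

A 6-joint arm with a two-finger parallel gripper is mounted at the origin on the work surface. World frame = base frame: x ahead of the robot, y to its left, z up, the work surface at z = 0. Lengths are in mm, angles in rad, forces in N, time in s.
With the tool pointing down it reaches from about 375 to 900 mm from the base axis. Payload 3.1 kg.
Tool frame: the origin (TCP) lies at the very end of the fingers, on their centre line; the grasp point (between the pads) lies 19 mm behind it; z points along the fingers, y is the direction in which the jaws open and shut (so a half turn about z gives the same grasp; the last joint's range is limited). The gripper opens to 87 mm and grips with 3 to 60 N. Pads are 19 mm wide; open, the fingers measure 117 mm over their backs; the gripper's body (75 mm by 190 mm) begins 51 mm behind the grasp point.
Start: joints at [-1.433, 0.527, 1.433, -0, 1.181, -0.178], TCP at [194.133, -594.061, 182.848] pointing down, gripper open.
Joint ranges: [-3.08, 3.08], [-0.75, 2.2], [0.22, 2.44], [-1.43, 4.57], [0, 2.65], [-2.85, 2.85]. Speed limits (rad/s): [2.79, 2.79, 3.14, 3.14, 3.14, 3.14].

INTERFACE

Orientations are given as a unit quaternion [w, x, y, z].
In Python, from workcell import robot, capture, ticket gives the robot as it stands. Calls block until the motion is done:
- robot.move_to(position, orientation): joint-space move of the TCP to a pose.
- robot.move_straight(position, attitude=None, vel=150, force_limit=None): straight line of the TCP; attitude=None keeps the orientation; vel is the mean speed in mm/s. With force_limit (N) it stops when the force on the tool has changed by that much, and returns True; else False.
- robot.move_joints(angles): joint-space move.
- robot.command_gripper(opening, newtons=None): finger opening in mm; newtons is the grip in N (None keeps the last); returns when the fingers have stopped.
- robot.dwell(seconds).
- robot.ik(position, orientation): joint angles nearest the present ones, or None.
- capture(name): name is "scene" or "top"; returns a dict with "pixels" (384x512x3 uint8, red, green, blue), "intrinsics" (3x3 intrinsics, pixels), "eye" and "rotation" of the camera in the world. Camera axes: x right, y down, z forward; pixel columns grow to the right and rows downward; lengths in mm; the calibration is good to about 2 mm. A picture is of the moment at which its call begins. There is no depth.
A pose or a line that the arm cannot do raises robot.IKError and nothing moves.
- ticket.sign_off(): hands the job in, once; it reports no verdict.
Readings, each from a call of its own:
- robot.read_clock(): time.
- robot.read_q(): joint angles.
- robot.read_qvel(): joint speeds.
- robot.read_joint_efforts(): joint torques, N m.
- robot.read_position(): TCP position.
- robot.read_orientation(): TCP orientation.
- robot.read_wrist_force(): force on the tool from outside, world axes, zero at the start.
- robot.read_wrist_torque(): the same for the moment, N m.
- robot.read_grip_width(): finger opening in mm.
Only numpy, scipy, OpenCV 4.12 (cv2) and the standard library are available. Lean on these libraries where they do the work, as an engineer would, in place of code of your own. Each camera call takes 0.05 s, during which the arm holds its last target.

## Working session

There is one attempt and no reset: what is moved stays moved. The work goes in short steps, each a Python script; the robot and the scene stay as the last script left them, time stands still between calls to the robot, and variables do not carry over. Pictures are saved under pics/ and viewed, and the job is handed in when it is done.

```bash
ls; mkdir -p pics
python3 - <<'E'
from workcell import robot, capture, ticket
import cv2
for n in("scene","top"):
    c=capture(n); cv2.imwrite(f"pics/{n}0.png",c["pixels"][:,:,::-1]); print(n,c["intrinsics"],c["eye"],c["rotation"])
    import numpy as np; np.savez(f"{n}0.npz",**c)
print(robot.read_clock(),robot.read_orientation(),robot.read_grip_width())
E
```

```text
pics
scene [[497.59859737   0.         255.78506052]
 [  0.         497.59859737 182.93248441]
 [  0.           0.           1.        ]] [1333.73985681  265.22085401 1050.81270986] [-0.18429247  0.52993061  0.78317897 -0.26803086]
top [[352.99631265   0.         260.26126522]
 [  0.         352.99631265 196.54090885]
 [  0.           0.           1.        ]] [443.14193863  13.54886467 943.64946114] [ 0.05869343 -0.70355519  0.70413283 -0.07590867]
0.1 [-9.84539576e-04  9.87559138e-01  1.57244966e-01  1.41073440e-05] 87.01463217607895
```

View pics/scene0.png

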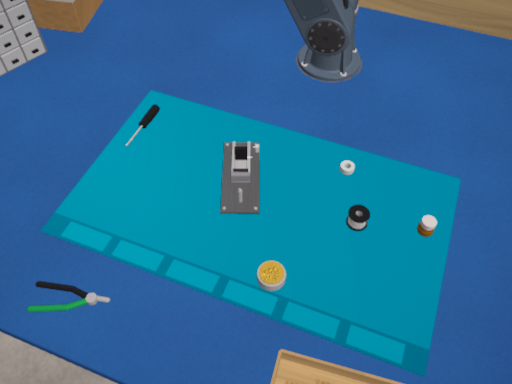

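View pics/top0.png

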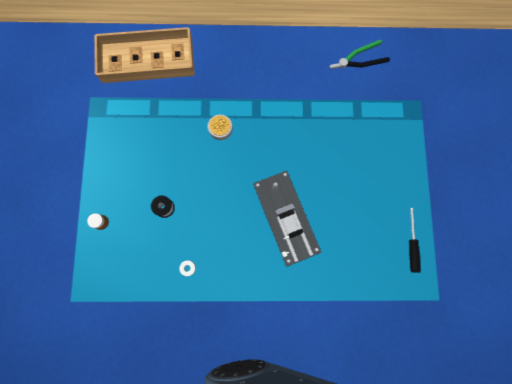

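The scene view shows the holder at about (241,178), the collar at (347,167), the reel at (358,217) and the bystanders clear of them. The top view has the collar at (187,268), the reel at (162,206) and the holder at about (287,218). Next I'll enlarge crops of both.

```bash
cat > h.py <<'E'
import numpy as np, cv2
from scipy.spatial.transform import Rotation as R
def crop(src,x0,y0,w,h,s,out):
    im=cv2.imread(src) if isinstance(src,str) else src
    c=cv2.resize(im[y0:y0+h,x0:x0+w],None,fx=s,fy=s,interpolation=cv2.INTER_CUBIC)
    for i in range(0,w,10):
        cv2.line(c,(i*s,0),(i*s,6),(0,255,255),1); cv2.putText(c,str(x0+i),(i*s,16),0,.35,(0,255,255),1)
    for i in range(0,h,10):
        cv2.line(c,(0,i*s),(6,i*s),(0,255,255),1); cv2.putText(c,str(y0+i),(8,i*s+4),0,.35,(0,255,255),1)
    cv2.imwrite(out,c)
def cam(c):
    q=np.array(c["rotation"]); 
    M=R.from_quat([q[1],q[2],q[3],q[0]]).as_matrix() if q.size==4 else q
    return np.array(c["intrinsics"]),np.array(c["eye"]),M
# pixel convention: index coords
def ray(c,u,v):
    K,e,M=cam(c); d=M@np.linalg.inv(K)@np.array([u,v,1.]); return e,d/np.linalg.norm(d)
def atz(c,u,v,z):
    e,d=ray(c,u,v); return e+d*(z-e[2])/d[2]
def proj(c,p):
    K,e,M=cam(c); x=K@(M.T@(np.array(p,float)-e)); return x[:2]/x[2]
def tri(c1,uv1,c2,uv2):
    A=np.zeros((3,3));b=np.zeros(3)
    for c,uv in((c1,uv1),(c2,uv2)):
        e,d=ray(c,*uv);P=np.eye(3)-np.outer(d,d);A+=P;b+=P@e
    return np.linalg.solve(A,b)
E
python3 - <<'E'
from h import *
crop("pics/top0.png",240,160,90,110,6,"pics/tA.png") 
crop("pics/top0.png",140,185,80,95,6,"pics/tB.png")
crop("pics/scene0.png",210,130,65,90,6,"pics/sA.png")
crop("pics/scene0.png",325,145,65,95,6,"pics/sB.png")
E
python3 -c "
import cv2,numpy as np
def pad(a,h):return cv2.copyMakeBorder(a,0,h-a.shape[0],0,4,0)
for n,a,b in(('top','tA','tB'),('sc','sA','sB')):
  A=cv2.imread(f'pics/{a}.png')[:600];B=cv2.imread(f'pics/{b}.png')[:600]
  w=np.hstack([pad(A,600),pad(B,600)]);print(w.shape);cv2.imwrite(f'pics/{n}AB.png',w)
"
```

```text
(600, 1028, 3)
(600, 788, 3)
```

View pics/tA.png

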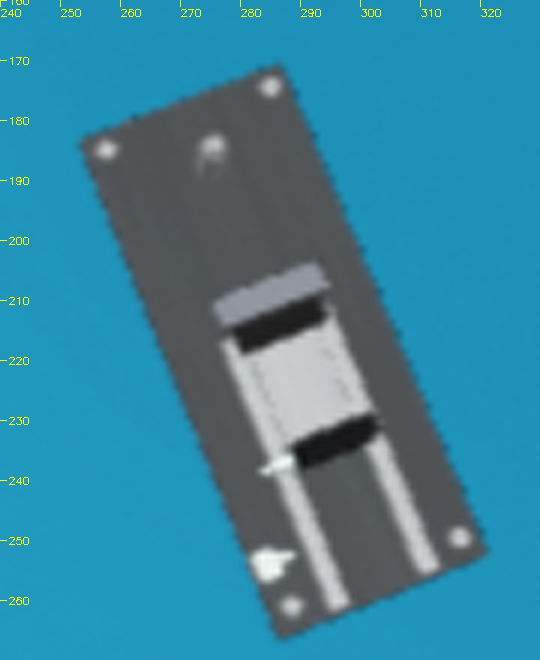

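View pics/tB.png

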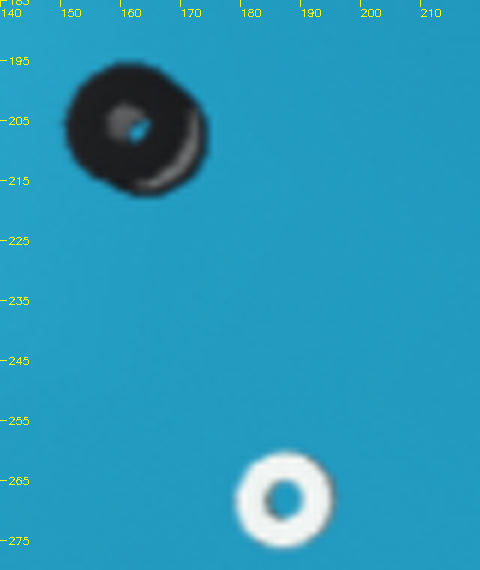

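View pics/sA.png

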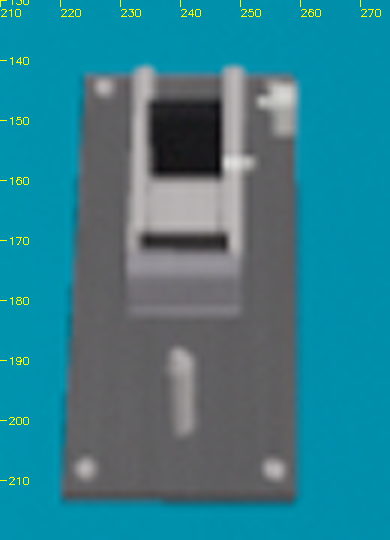

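View pics/sB.png

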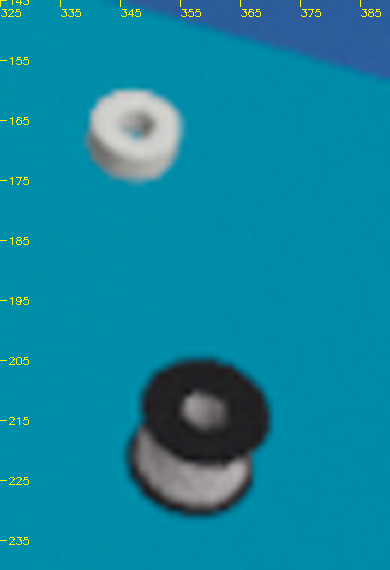

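```bash
cat > m.py <<'E'
from h import *
from scipy.optimize import least_squares
T=dict(np.load("top0.npz"));S=dict(np.load("scene0.npz"))
o=-0.42
t=lambda x0,y0,a,b:(x0+a/6+o,y0+b/6+o)
Rz=lambda a:np.array([[np.cos(a),-np.sin(a),0],[np.sin(a),np.cos(a),0],[0,0,1]])
for n,c,pts,z in(("plate",T,[t(240,160,*p) for p in((82,143),(280,66),(488,551),(281,639))],10),
 ("plate",S,[t(210,130,*p) for p in((62,500),(297,500),(298,76),(85,75))],10)):
    P=np.array([atz(c,*p,z)[:2] for p in pts]); print(n,P.round(1).tolist())
    d=(P[0]-P[3]+P[1]-P[2])/2; print(" centre",P.mean(0),"yaw",np.arctan2(d[1],d[0]),"len",np.linalg.norm(d),"w",np.linalg.norm((P[0]-P[1]+P[3]-P[2])/2))
A=lambda c,x,y,z:atz(c,x,y,z)[:2].round(1)
print("post",A(T,*t(240,160,212,143),60),A(S,*t(210,130,180,352),60))
print("collar",A(T,*t(140,185,285,499),18),A(S,*t(325,145,135,122),18))
print("reel",A(T,*t(140,185,129,127),42),A(S,*t(325,145,205.5,412),42))
print("handle",A(T,*t(240,160,337,443),64),A(S,*t(210,130,187,121),64))
print("ptr",A(T,*t(240,160,262,468),25),A(S,*t(210,130,256,162),25))
print("mark",A(T,*t(240,160,295,555),25),A(S,*t(210,130,258,100),25))
E
python3 m.py
```

```text
plate [[659.6, 9.3], [695.9, -81.0], [476.8, -168.5], [439.3, -77.0]]
 centre [567.88999433 -79.28677778] yaw 0.37682536311972403 len 236.26196880422413 w 98.09459218445946
plate [[701.0, -79.8], [664.0, 12.3], [438.1, -76.2], [475.2, -169.8]]
 centre [569.58310452 -78.3745107 ] yaw 0.3762953138855489 len 242.8844938382131 w 99.90252478598778
post [648.1 -46.1] [644.8 -48.3]
collar [436.  178.5] [433.3 177.8]
reel [592.7 246.4] [594.  247.8]
handle [519.4 -96.5] [528.  -94.2]
ptr [512.  -68.6] [507.4 -69.6]
mark [474.7 -82.2] [471.9 -83. ]
```

```bash
cat >> h.py <<'E'
YAW=0.376
def q(a): return [0.,float(np.cos(a/2)),float(np.sin(a/2)),0.]
def snap(n,tag):
    from workcell import capture
    c=capture(n); np.savez(f"{n}{tag}.npz",**c); im=c["pixels"][:,:,::-1].copy(); cv2.imwrite(f"pics/{n}{tag}.png",im); return c,im
E
python3 - <<'E'
from h import *
from workcell import robot
p=(434.6,178.2)
robot.move_to([*p,90],q(YAW+np.pi/2)); print(robot.read_clock())
print(robot.move_straight([*p,3],vel=100,force_limit=8))
print(robot.read_position(),robot.read_clock())
robot.command_gripper(20,5); print(robot.read_grip_width(),robot.read_clock())
robot.command_gripper(62)
robot.move_to([*p,3],q(YAW)); robot.command_gripper(20,15)
print(robot.read_grip_width(),robot.read_position(),robot.read_clock())
robot.move_straight([*p,120],vel=150)
print(robot.read_grip_width(),robot.read_wrist_force(),robot.read_clock())
E
```

```text
2.9667
False
[434.98421777 178.24641802   3.32536688] 3.9833
20.337638166655793 5.2583
20.09202995536204 [434.60232496 178.22159803   2.99167776] 8.575
20.0837269639149 [-0.36785884  1.16225008 -0.05748436] 9.5083
```

Run:
```python
from h import *
_,a=snap("top","1");_,b=snap("scene","1")
crop(a,140,185,80,110,5,"pics/a.png");crop(b,300,100,80,110,5,"pics/b.png")
cv2.imwrite("pics/ab1.png",np.hstack([cv2.imread("pics/a.png"),cv2.imread("pics/b.png")]))
```

```text
(no output)
```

View pics/ab1.png

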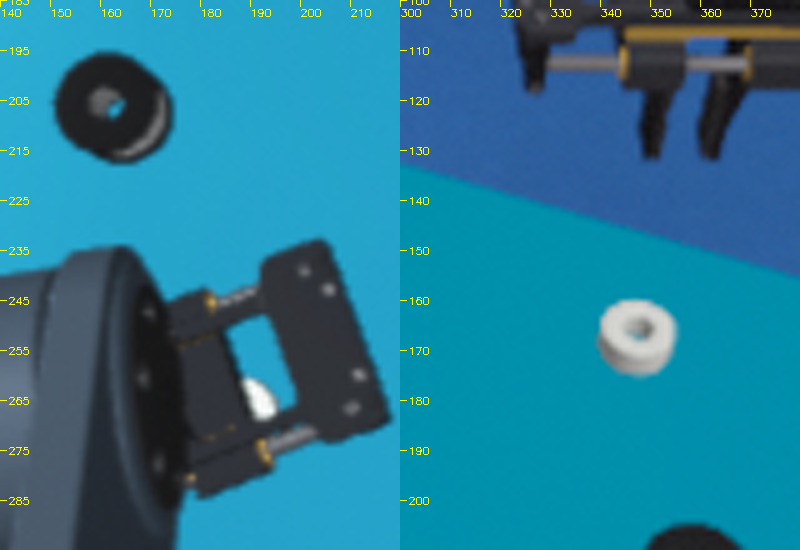

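Run:
```python
from h import *
from workcell import robot
S=dict(np.load("scene1.npz"));T=dict(np.load("top1.npz"))
p=robot.read_position();print(p,robot.read_orientation(),robot.read_q())
y=np.array([np.sin(YAW),-np.cos(YAW),0])
for c in(S,T):print(proj(c,p),proj(c,p+10*y),proj(c,p-10*y),proj(c,p+20*y),proj(c,p-20*y),"collar",proj(c,[434.6,178.2,18]))
```

```text
[433.69884256 178.02234804 119.05116094] [-3.24815892e-05  9.82380728e-01  1.86886740e-01 -1.20432655e-03] [ 1.50485163e-01  4.21949479e-01  1.87967443e+00 -3.40416209e-05
  8.42378141e-01  1.34531972e+00]
[353.02648563 139.55266023] [349.10850358 139.53037295] [356.94437578 139.57494699] [345.19042962 139.50808515] [360.86217403 139.59723323] collar [347.08934323 165.29284238]
[179.30052063 269.13904724] [183.46803471 267.4800854 ] [175.12343423 270.80181954] [187.62600934 265.82492092] [170.9367425  272.46841543] collar [187.18400726 268.29030607]
```

View pics/scene1.png

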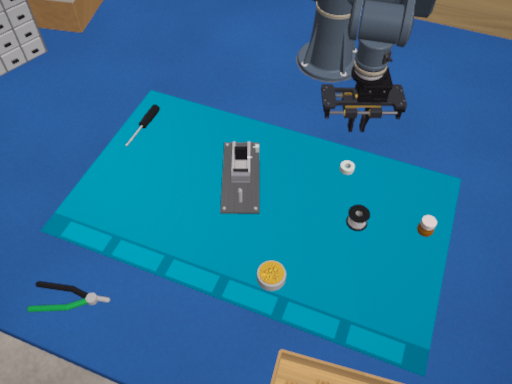

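Both closes ended at the 20 mm I commanded, so they met nothing, and the collar has not moved. The fingertips show at about (356,131), but the reported TCP projects to (353,139.6). The tool seems to be about 20 mm off what the readings say, probably too high. I'll touch bare mat gently to check.

Run:
```python
from h import *
from workcell import robot
robot.move_straight([460,100,60],vel=150)
robot.move_straight([460,100,6],vel=150)
f0=robot.read_wrist_force()
print(robot.move_straight([460,100,-45],vel=25,force_limit=4))
p=robot.read_position();print(p,robot.read_orientation(),robot.read_wrist_force(),f0,robot.read_clock(),robot.read_grip_width())
_,a=snap("top","2");_,b=snap("scene","2")
for n in("top","scene"):
    c=dict(np.load(n+"2.npz"));print(n,proj(c,p),proj(c,[p[0],p[1],0]))
crop(a,150,200,100,110,4,"pics/a.png");crop(b,270,90,100,110,4,"pics/b.png")
cv2.imwrite("pics/ab2.png",np.hstack([cv2.imread("pics/a.png"),cv2.imread("pics/b.png")]))
```

```text
True
[459.98625845 100.0042499  -39.2926679 ] [-2.26739484e-05  9.82386027e-01  1.86862758e-01 -6.34240187e-05] [-0.79479619  0.06655905  4.97174274] [-0.48002577 -0.34785439 -0.04711192] 12.55 19.951081910452235
top [219.97943981 258.51561491] [218.66540354 258.25906389]
scene [314.62498704 176.86035475] [316.02510565 167.91760028]
```

View pics/ab2.png

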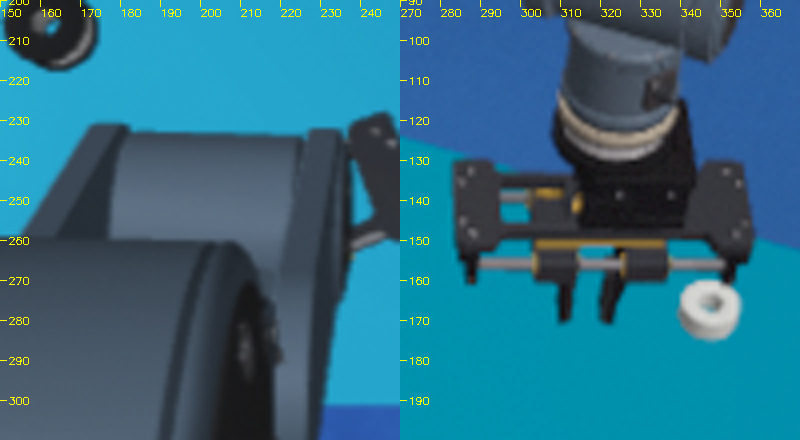

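Run:
```python
from h import *
from workcell import robot
S=dict(np.load("scene1.npz"));print("img1 pred", proj(S,[433.7,178,158]))
robot.move_straight([460,100,30],vel=200)
robot.move_straight([600,125,30],vel=250)
robot.move_straight([600,125,-25],vel=150)
print(robot.move_straight([600,125,-65],vel=25,force_limit=4))
p=robot.read_position();print(p,robot.read_orientation(),robot.read_wrist_force(),robot.read_clock(),robot.read_q())
_,a=snap("top","3");_,b=snap("scene","3")
for n in("top","scene"):
    c=dict(np.load(n+"3.npz"));print(n,proj(c,p),proj(c,[p[0],p[1],0]))
crop(a,150,150,100,110,4,"pics/a.png");crop(b,250,120,100,110,4,"pics/b.png")
cv2.imwrite("pics/ab3.png",np.hstack([cv2.imread("pics/a.png"),cv2.imread("pics/b.png")]))
```

```text
img1 pred [355.49954921 128.85254517]
True
[600.00000816 125.01626826 -39.25745656] [-1.47888070e-04  9.82373686e-01  1.86925907e-01 -7.90089866e-04] [-0.42508238 -0.51117652  4.49232382] 15.1583 [2.32872914e-02 8.20226730e-01 1.59920508e+00 4.92607357e-05
 7.23768132e-01 1.21798264e+00]
top [211.97571471 207.9531296 ] [210.37501822 205.65988941]
scene [307.61092079 218.11000048] [308.93397135 209.57365911]
```

View pics/ab3.png

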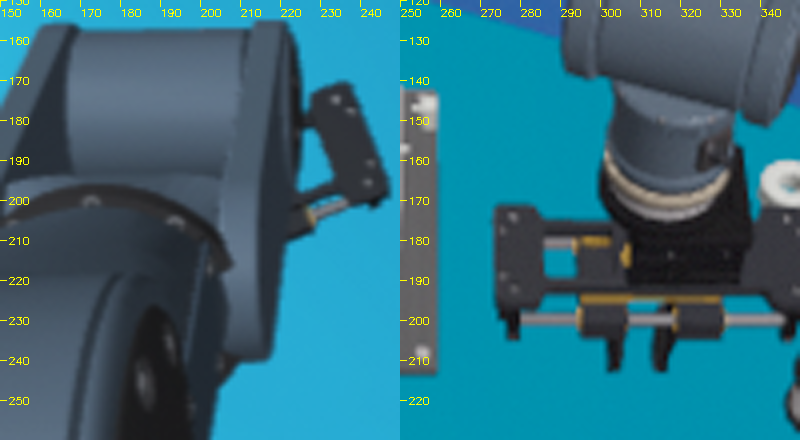

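A second touch gave the same result: the tips meet the bench at a reported z of -39.3, and xy agrees with the images. So true height is the reading plus 39.3. I'll apply that and grasp the collar again.

```bash
cat >> h.py <<'E'
ZO=39.3
def P(x,y,z): return [float(x),float(y),float(z-ZO)]
E
python3 - <<'E'
from h import *
from workcell import robot
p=(434.6,178.2)
robot.move_straight(P(600,125,60),vel=250)
robot.command_gripper(87,5)
robot.move_to(P(*p,60),q(YAW+np.pi/2)); print(robot.read_clock())
print(robot.move_straight(P(*p,3),vel=80,force_limit=8))
print(robot.read_position(),robot.read_clock())
robot.command_gripper(20,5); w=robot.read_grip_width();print(w,robot.read_clock())
if abs(w-40)<4:
    robot.command_gripper(62)
    robot.move_to(P(*p,3),q(YAW)); robot.command_gripper(20,20)
    print(robot.read_grip_width(),robot.read_position(),robot.read_clock())
    robot.move_straight(P(*p,100),vel=150)
    print(robot.read_grip_width(),robot.read_wrist_force(),robot.read_clock())
E
```

```text
18.225
False
[434.82494299 178.22304193 -36.18289021] 19.0917
39.306433166744235 19.9417
39.9369446923462 [434.57616656 178.21363654 -36.30214623] 22.5917
39.43477912462962 [-0.1230186   0.19084412 -0.53737331] 23.3917
```

Run:
```python
from h import *
from workcell import robot
p=(646.5,-47.2)
robot.move_to(P(*p,76),q(YAW)); robot.dwell(0.2)
r=robot.read_position();print(r,robot.read_grip_width(),robot.read_clock())
c,b=snap("scene","4")
_,a=snap("top","4")
print("pred collar bottom centre",proj(c,[*r[:2],73]),"top",proj(c,[*r[:2],91]))
crop(b,200,140,75,75,8,"pics/b4.png")
```

```text
[645.82301041 -45.53306417  36.94856834] 39.82352067175781 24.775
pred collar bottom centre [240.34227075 185.70820058] top [240.19641301 181.22598601]
```

View pics/b4.png

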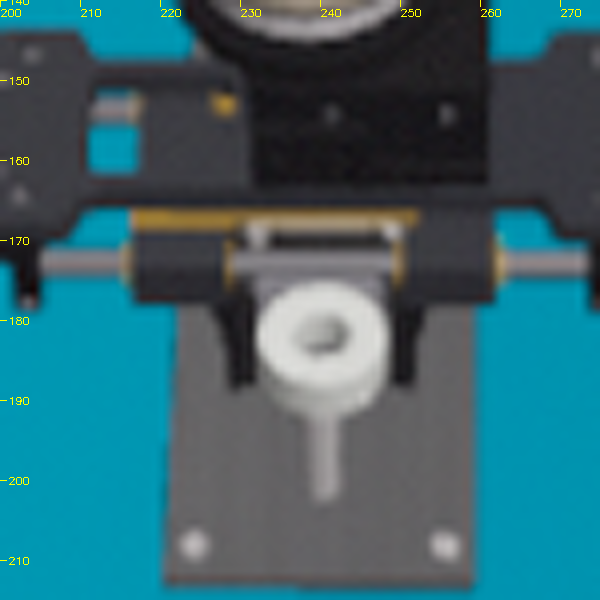

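Run:
```python
from h import *
S=dict(np.load("scene0.npz"));T=dict(np.load("top0.npz"))
def sil(c,x,y):
    a=np.linspace(0,2*np.pi,40);pts=[]
    for z,r in((10,6),(54,6),(60,4)):
        pts+=[proj(c,[x+r*np.cos(t),y+r*np.sin(t),z]) for t in a]
    return cv2.convexHull(np.array(pts,np.float32))[:,0]
for c,n,x0,y0 in((S,"scene",222,178),(T,"top",258,165)):
    im=cv2.imread(f"pics/{n}0.png"); s=14
    cr=cv2.resize(im[y0:y0+32,x0:x0+35],None,fx=s,fy=s,interpolation=cv2.INTER_CUBIC)
    o=cr.copy()
    for xy,col in(((646.5,-47.2),(0,255,255)),((644.8,-48.3),(0,0,255)),((648.1,-46.1),(0,255,0))):
        h=(sil(c,*xy)-[x0,y0]+.5)*s-.5
        cv2.polylines(o,[h.round().astype(np.int32)],True,col,1)
    cv2.imwrite(f"pics/sil_{n}.png",np.hstack([cr,o])[:,:800] if False else o)
a=cv2.imread("pics/sil_scene.png");b=cv2.imread("pics/sil_top.png")
w=np.hstack([a,b]);w=cv2.resize(w,None,fx=.8,fy=.8,interpolation=cv2.INTER_AREA);print(w.shape);cv2.imwrite("pics/sil.png",w)
```

```text
(358, 784, 3)
```

View pics/sil.png

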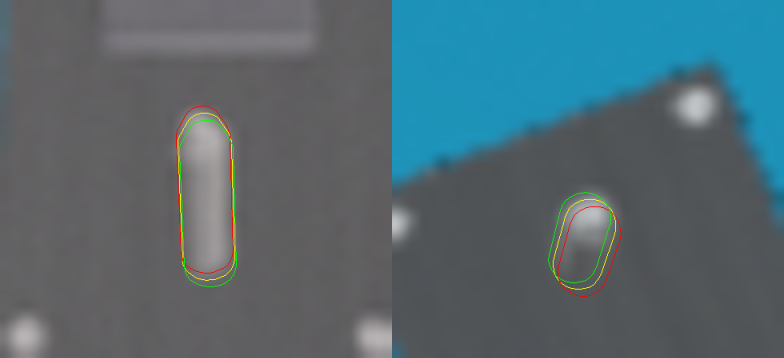

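The hover shot shows the held collar's top centre at (240.0,181.3) against a predicted (240.2,181.2), so the scene camera and arm agree there. Overlaying the post outline puts the post at about (645.6,-46.7). I'll lower the collar with a force guard.

Run:
```python
from h import *
from workcell import robot
print(robot.read_position())
p=(645.6,-46.7)
robot.move_straight(P(*p,70),vel=60); robot.dwell(.1); print(robot.read_position(),robot.read_wrist_force())
hit=robot.move_straight(P(*p,13),vel=60,force_limit=6)
print(hit,robot.read_position()+np.array([0,0,ZO]),robot.read_wrist_force(),robot.read_wrist_torque(),robot.read_grip_width(),robot.read_clock())
```

```text
[646.18918001 -46.03056997  37.00054676]
[645.45167005 -46.64306331  30.4614904 ] [-0.61525076  0.17851857 -0.73443236]
True [644.70094182 -46.52018773  13.01840938] [0.06221706 0.05743024 4.00217219] [-0.07162082  0.03687411  0.00620929] 39.65583339523487 26.1333
```

Collar is home: it made contact with the tips at a true z of 13, as expected. I'll release it, retract, check, and fetch the reel.

Run:
```python
from h import *
from workcell import robot
robot.command_gripper(58)
p=robot.read_position()
robot.move_straight([float(p[0]),float(p[1]),85-ZO],vel=150)
robot.command_gripper(87,6)
p=(593.5,247.2)
robot.move_to(P(*p,75),q(YAW+np.pi/2))
c,b=snap("scene","5");crop(b,200,130,75,75,8,"pics/b5.png")
print(robot.read_position(),robot.read_clock())
print(robot.move_straight(P(*p,2.5),vel=80,force_limit=8),robot.read_position())
robot.command_gripper(40,6); w=robot.read_grip_width();print(w,robot.read_position(),robot.read_wrist_force(),robot.read_clock())
```

```text
[594.29526342 246.08721915  35.8235863 ] 29.4167
False [594.00095527 247.36704925 -36.3279174 ]
54.019140536653865 [593.21509286 247.10374996 -36.74478284] [-1.18557    -0.1802171   0.83546824] 31.1417
```

View pics/b5.png

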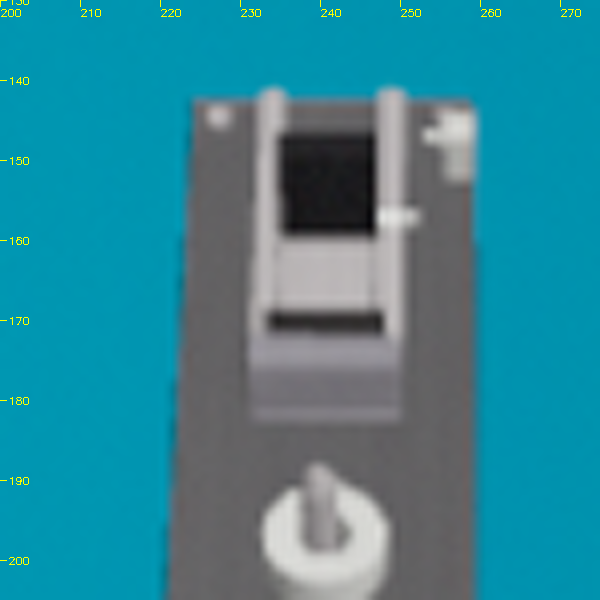

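Run:
```python
from h import *
from workcell import robot
p=(593.5,247.2)
robot.command_gripper(72)
robot.move_to(P(*p,2.5),q(YAW)); robot.command_gripper(40,30)
print(robot.read_grip_width(),robot.read_position(),robot.read_clock())
robot.move_straight(P(*p,85),vel=130)
print(robot.read_grip_width(),robot.read_wrist_force())
robot.move_to(P(645.3,-46.6,78),q(YAW)); robot.dwell(.15)
r=robot.read_position();print(r,robot.read_orientation(),robot.read_grip_width(),robot.read_clock())
c,b=snap("scene","6");crop(b,200,140,75,75,8,"pics/b6.png")
print(proj(c,[*r[:2],r[2]+ZO-2.5+42]),proj(c,[*r[:2],r[2]+ZO-2.5]))
```

```text
52.16409189815917 [593.28051825 247.38749702 -36.82378081] 33.7
51.84430230320893 [-0.31487454  0.27687407 -2.93694819]
[645.17110781 -44.56645336  38.67206855] [-2.05800448e-04  9.82141233e-01  1.88145009e-01 -1.08856722e-04] 51.8299024964507 35.775
[240.45022486 174.36298309] [240.78423757 185.02101656]
```

View pics/b6.png

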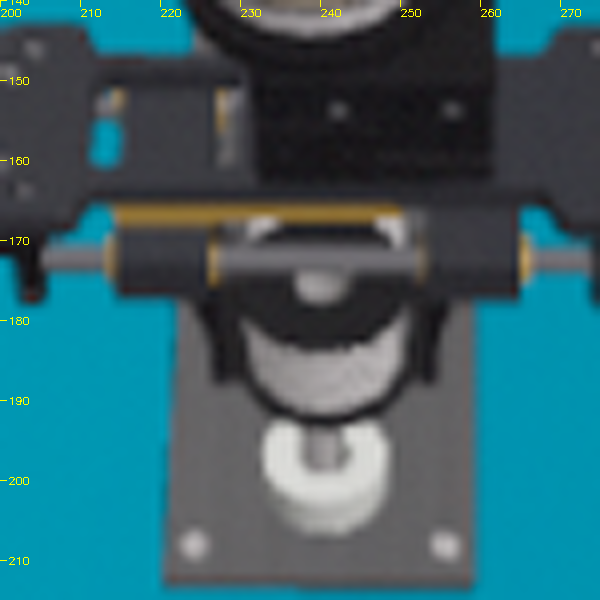

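Run:
```python
from h import *
from workcell import robot
c=dict(np.load("scene6.npz"));r=[645.17,-44.57]
print(robot.read_position(),robot.read_grip_width(),robot.read_wrist_torque())
im=cv2.imread("pics/scene6.png");s=8;x0,y0=200,140
o=cv2.resize(im[y0:y0+75,x0:x0+75],None,fx=s,fy=s,interpolation=cv2.INTER_CUBIC)
zb=38.67+ZO-2.5
for z,R_,col in((zb,27,(0,255,255)),(zb+38,27,(0,255,0)),(zb+42,8.5,(255,0,255)),(zb+42,27,(0,0,255)),(zb+4,22.5,(255,255,0))):
    h=np.array([proj(c,[r[0]+R_*np.cos(t),r[1]+R_*np.sin(t),z]) for t in np.linspace(0,6.28,60)])
    cv2.polylines(o,[(((h-[x0,y0]+.5)*s-.5).round().astype(np.int32))],True,col,1)
cv2.imwrite("pics/o6.png",o)
```

```text
[645.24433133 -44.70957282  38.73541642] 51.941443636036155 [ 0.00211996  0.02330256 -0.0217499 ]
```

View pics/o6.png

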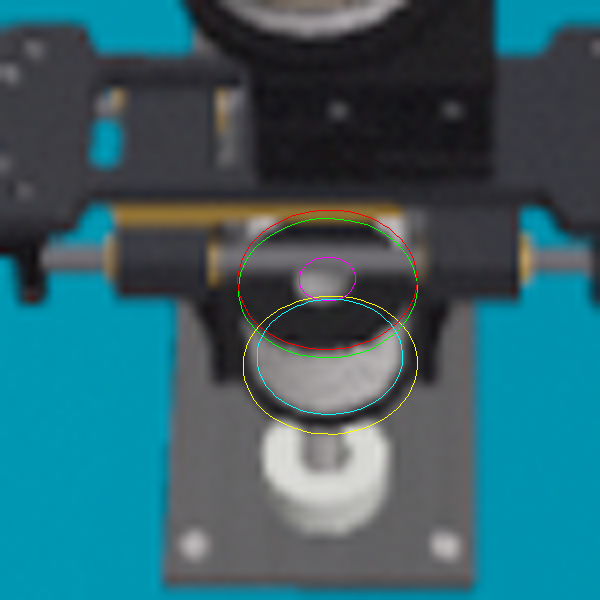

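```bash
cat >> h.py <<'E'
def ov(c,im,x0,y0,w,h,s,xy,zb,out,tilt=0,M=np.eye(3)):
    o=cv2.resize(im[y0:y0+h,x0:x0+w],None,fx=s,fy=s,interpolation=cv2.INTER_CUBIC);raw=o.copy()
    t=np.linspace(0,2*np.pi,60)
    for z,R_,col in((0,27,(0,255,255)),(4,22.5,(255,255,0)),(38,27,(0,255,0)),(42,27,(0,0,255)),(42,8.5,(255,0,255))):
        hh=np.array([proj(c,np.array([xy[0],xy[1],zb+21])+M@np.array([R_*np.cos(a),R_*np.sin(a),z-21])) for a in t])
        cv2.polylines(o,[(((hh-[x0,y0]+.5)*s-.5).round().astype(np.int32))],True,col,1)
    cv2.imwrite(out,np.hstack([raw,o]))
E
python3 - <<'E'
from h import *
from workcell import robot
robot.move_straight(P(645.3,-46.6,78),vel=30);robot.dwell(.3)
r=robot.read_position();print(r,robot.read_grip_width(),robot.read_clock())
c,b=snap("scene","7")
ov(c,b,215,155,50,45,8,r[:2],r[2]+ZO-2.5,"pics/o7.png")
c=dict(np.load("scene0.npz"))
ov(c,cv2.imread("pics/scene0.png"),335,195,50,45,8,(593.5,247.2),0,"pics/o0.png")
cv2.imwrite("pics/o70.png",np.vstack([cv2.imread("pics/o7.png"),cv2.imread("pics/o0.png")])[:, :][:720])
w=cv2.imread("pics/o70.png");cv2.imwrite("pics/o70.png",cv2.resize(w,None,fx=.83,fy=.83,interpolation=cv2.INTER_AREA))
E
```

```text
[645.29958463 -46.67073425  38.69654804] 51.65427352239512 36.375
```

View pics/o70.png

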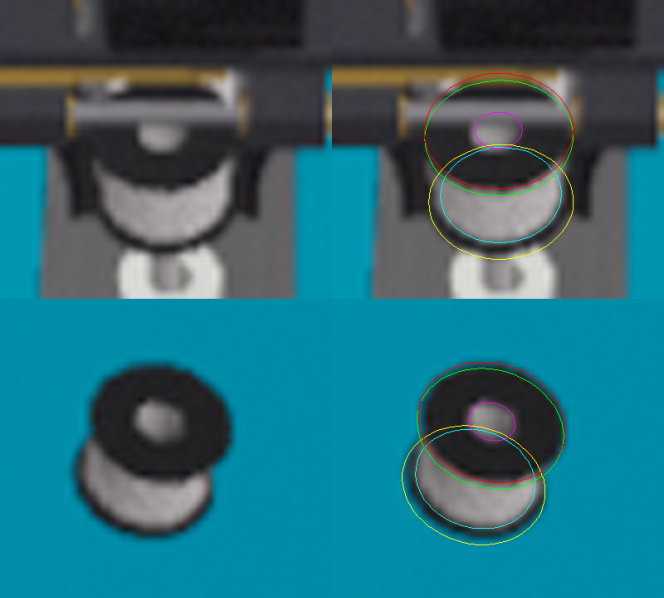

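The overlay mismatch on the held reel matches the one on the bench before grasping, so it is a model or blur artefact and the reel is centred and upright. I'll insert it.

Run:
```python
from h import *
from workcell import robot
hit=robot.move_straight(P(645.3,-46.6,28),vel=45,force_limit=7)
print(hit,robot.read_position()+np.array([0,0,ZO]),robot.read_wrist_force(),robot.read_wrist_torque(),robot.read_grip_width(),robot.read_clock())
```

```text
True [644.78199339 -46.50521851  30.44705467] [-0.05065367  0.01122593  5.0467736 ] [ 0.02984749  0.04609519 -0.02876591] 51.955109557358846 37.4
```

Run:
```python
from h import *
from workcell import robot
robot.command_gripper(66)
p=robot.read_position()
robot.move_straight([float(p[0]),float(p[1]),100-ZO],vel=150)
print(robot.read_clock(),robot.read_grip_width())
c,b=snap("scene","8")
robot.command_gripper(42,30)
robot.move_to(P(519.4,-96.1,105),q(YAW+np.pi/2)); robot.dwell(.1)
c,a=snap("top","9");c,d=snap("scene","9")
print(robot.read_position(),robot.read_clock())
crop(d,205,130,65,85,7,"pics/d9.png")
S=cv2.imread("pics/scene0.png");T=cv2.imread("pics/top0.png")
crop(S,230,135,40,35,14,"pics/ms.png");crop(T,270,225,40,45,12,"pics/mt.png")
```

```text
38.6167 66.17293884859095
[519.64516679 -96.02938343  65.66198442] 41.1167
```

View pics/d9.png

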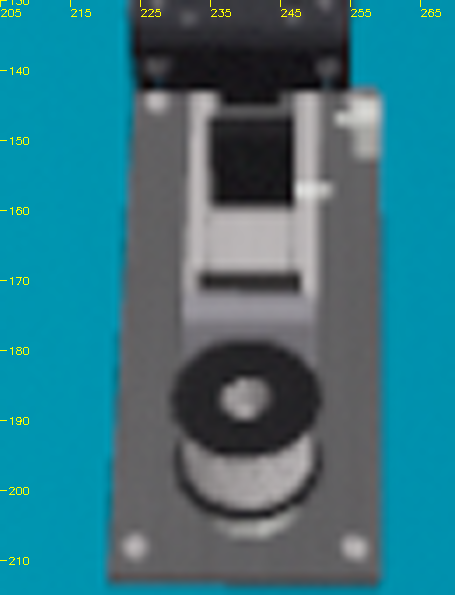

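View pics/ms.png

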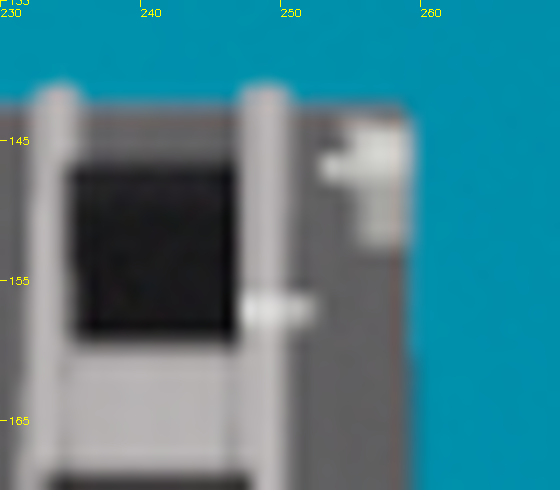

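View pics/mt.png

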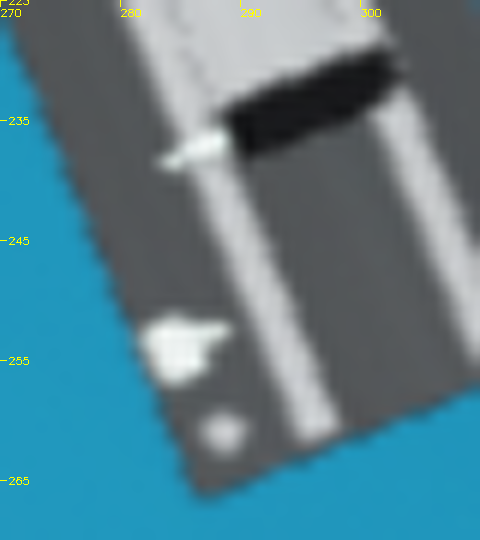

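Run:
```python
from h import *
S=dict(np.load("scene0.npz"));T=dict(np.load("top0.npz"))
hx=np.array([np.cos(YAW),np.sin(YAW)]);hy=np.array([-hx[1],hx[0]]);po=np.array([645,-46.5])
f=lambda c,x0,y0,s,a,b:atz(c,x0+(a+.5)/s-.5,y0+(b+.5)/s-.5,25)[:2]-po
for n,v in(("S ptr tip",f(S,230,135,14,310,311)),("S ptr mid",f(S,230,135,14,275,309)),("S mark tip",f(S,230,135,14,322,167)),
 ("T ptr tip",f(T,270,225,12,160,163)),("T ptr mid",f(T,270,225,12,195,152)),("T mark tip",f(T,270,225,12,232,329)),("T mark base",f(T,270,225,12,212,335))):
    print(n,(v@hx).round(1),(v@hy).round(1))
```

```text
S ptr tip -135.8 27.5
S ptr mid -136.3 20.6
S mark tip -173.6 29.5
T ptr tip -132.8 29.7
T ptr mid -133.4 21.8
T mark tip -171.3 28.9
T mark base -170.9 33.4
```

The reel is home on the collar, which shows beneath it, and both are released. The two views give a pull of 37.8 mm (scene) and 38.5 mm (top). I'll grip the handle, pull most of the way, then look.

Run:
```python
from h import *
from workcell import robot
hx=np.array([np.cos(YAW),np.sin(YAW)])
p=np.array([519.4,-96.1])
print(robot.move_straight(P(*p,31),vel=100,force_limit=8),robot.read_position(),robot.read_wrist_force())
robot.command_gripper(0,45); robot.dwell(.1)
r=robot.read_position();print("grip",robot.read_grip_width(),r,(r[:2]-[645,-46.5])@hx,robot.read_wrist_force(),robot.read_clock())
if 9<robot.read_grip_width()<16:
    robot.move_straight(P(*(p-36*hx),31),vel=40); robot.dwell(.4)
    r=robot.read_position();print(robot.read_grip_width(),r,(r[:2]-[645,-46.5])@hx,robot.read_wrist_force(),robot.read_wrist_force()[:2]@hx,robot.read_clock())
    c,a=snap("top","10");c,d=snap("scene","10")
    crop(d,225,125,50,45,14,"pics/d10.png");crop(a,260,215,60,55,10,"pics/a10.png")
```

```text
False [519.79907655 -96.24589027  -7.98064134] [-0.24451324  0.10913577 -0.34415723]
grip 11.778487472403874 [519.67823397 -96.12233537  -8.11866638] -134.7883614083332 [0.69158737 1.34968973 2.89956051] 42.7417
11.468259496162995 [ 487.75528062 -108.87976783   -8.11038069] -169.1657710609674 [5.10034766 5.93295594 0.80915778] 6.9226402354361 44.1917
```

View pics/d10.png

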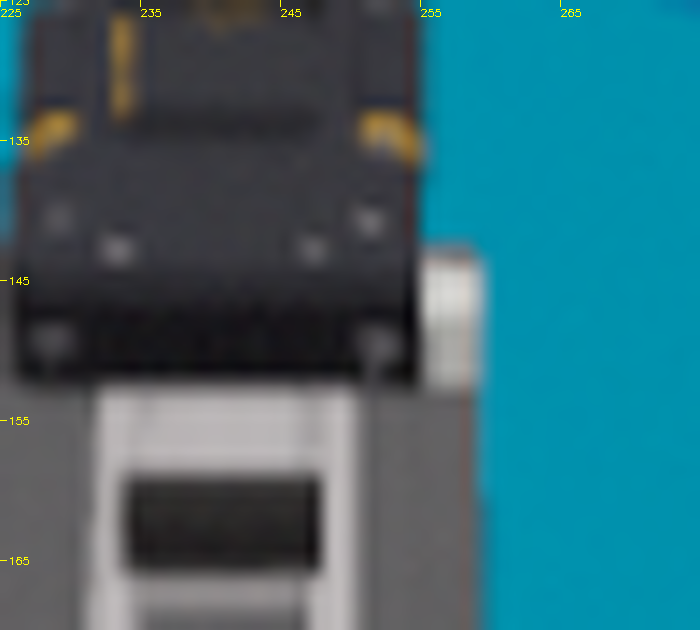

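View pics/a10.png

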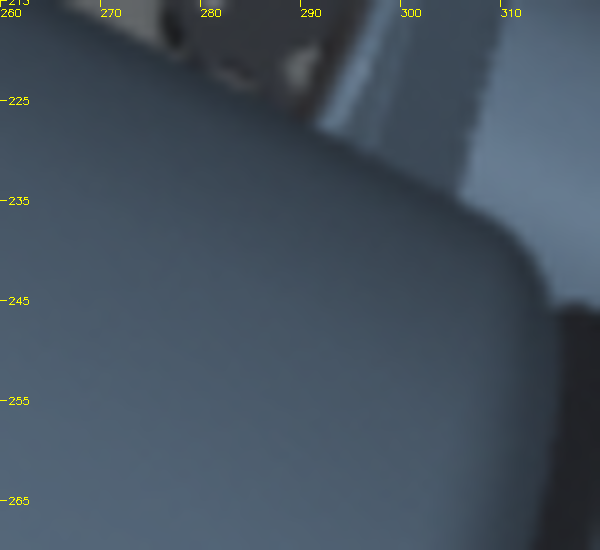

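Pointer and mark are hidden behind the gripper body. The jaw, dark at (240.4,162) in the scene view, moves with the handle and is visible, so I'll check the travel from its shift.

Run:
```python
from h import *
hx=np.array([np.cos(YAW),np.sin(YAW)]);po=np.array([645,-46.5])
S=dict(np.load("scene0.npz"))
def prof(n,ys,xs=range(236,244)):
    g=cv2.cvtColor(cv2.imread(f"pics/{n}.png"),6).astype(float)[:,list(xs)].mean(1);return g[ys[0]:ys[1]]
def edge(n,a,b):  # bright->dark crossing subpixel
    g=prof(n,(a,b)); hi,lo=g.max(),g.min(); m=(hi+lo)/2
    for i in range(len(g)-1):
        if g[i]>m>=g[i+1]: return a+i+(g[i]-m)/(g[i]-g[i+1])
for n,a,b in(("scene0",162,172),("scene5",162,172),("scene9",162,172),("scene10",153,163)):
    v=edge(n,a,b); s=(atz(S,239.5,v,38)[:2]-po)@hx; print(n,v,s)
# mark/pointer vertical centroid by columns
for n in("scene0","scene5","scene9"):
    g=cv2.cvtColor(cv2.imread(f"pics/{n}.png"),6).astype(float)
    r=[]
    for cols,(a,b) in(((250,251),(152,163)),((253,254),(142,152))):
        p=g[a:b,list(cols)].mean(1);p=np.clip(p-np.median(p)-8,0,None);v=(p*np.arange(a,b)).sum()/p.sum()
        r.append((v,(atz(S,np.mean(cols),v,25)[:2]-po)@hx))
    print(n,r,r[0][1]-r[1][1])
```

```text
scene0 168.38717532467533 -83.62437965435727
scene5 168.39825119236883 -83.5864113730866
scene9 168.3985623003195 -83.58534490870535
scene10 158.45373376623377 -118.2284849366008
scene0 [(np.float64(156.72265625), np.float64(-135.8857993296134)), (np.float64(146.46296296296296), np.float64(-173.58344622194068))] 37.69764689232727
scene5 [(np.float64(156.72200772200773), np.float64(-135.88813832923762)), (np.float64(146.46621621621622), np.float64(-173.57130841294975))] 37.68317008371213
scene9 [(np.float64(156.72307692307692), np.float64(-135.88428212070303)), (np.float64(146.41453831041258), np.float64(-173.76413295565195))] 37.87985083494891
```

The jaw shift gives 34.6 mm and the arm 34.4 mm, so nothing is slipping. The two views still differ by about 1 mm on where the mark is. I'll let the slide back under control and re-grip with the tool tilted 20° towards -y, so the scene camera can see pointer and mark directly.

```bash
cat >> h.py <<'E'
hx=np.array([np.cos(YAW),np.sin(YAW),0]);hy=np.array([-hx[1],hx[0],0]);ez=np.array([0,0,1.])
PO=np.array([645,-46.5,0])
TH=np.radians(20)
def qt(th=TH):
    a=YAW+np.pi/2
    r=R.from_rotvec(hx*th)*R.from_quat([np.cos(a/2),np.sin(a/2),0,0]); x=r.as_quat(); return [float(x[3]),float(x[0]),float(x[1]),float(x[2])]
def G(s,c,z,th=TH,w=.5):
    zt=np.sin(th)*hy-np.cos(th)*ez
    p=PO+s*hx+c*hy+z*ez+19*zt+ZO*(w*zt-(1-w)*ez)
    return [float(v) for v in p]
E
python3 - <<'E'
from h import *
from workcell import robot
print(robot.ik(G(-134.8,-5,50),qt()),robot.ik(G(-175,-5,50),qt()),robot.ik(G(-134.8,-5,100),qt()))
p=np.array([519.4,-96.1])
robot.move_straight(P(*p,31),vel=60)
robot.command_gripper(42)
robot.move_straight(P(*p,85),vel=150)
robot.move_to(G(-134.8,-5,100),qt());robot.dwell(.1)
print(robot.read_position(),G(-134.8,-5,100),robot.read_clock())
c,d=snap("scene","11");crop(d,205,110,65,60,10,"pics/d11.png")
for w in(0,1):
    zt=np.sin(TH)*hy-np.cos(TH)*ez
    r=robot.read_position(); tip=r-ZO*(zt if w else -ez); print(w,"tip px",proj(c,tip))
E
```

```text
[-0.52811602  0.7848968   1.64898576  0.2538685   1.00120138 -1.07313196] [-0.58492662  0.76332783  1.72688786  0.24227757  0.9553634  -1.13152059] [-0.52811602  0.70414636  1.63361438  0.24030383  1.09441033 -1.04600473]
[514.74135539 -86.96438249  43.21550819] [516.598939718947, -88.35404366056498, 44.030880206624644] 46.9
0 tip px [245.17519258 142.30896981]
1 tip px [240.09179486 142.89042908]
```

View pics/d11.png

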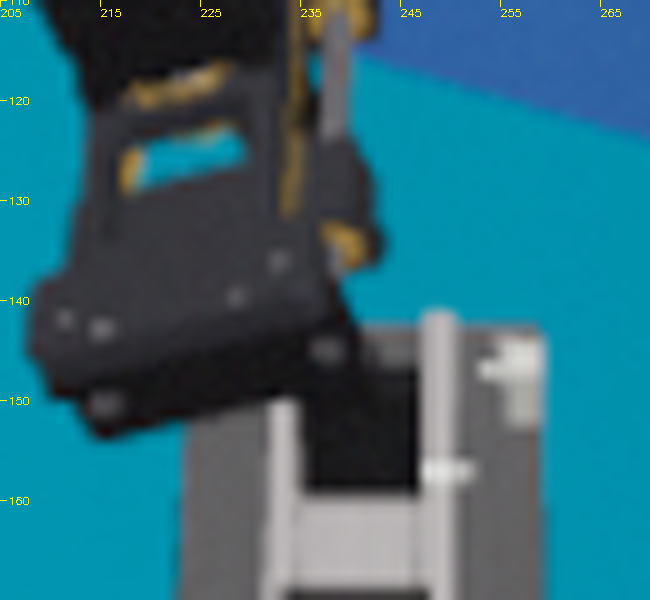

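Run:
```python
from h import *
from workcell import robot
print(robot.move_straight(G(-134.8,-5,52),vel=80,force_limit=8),np.array(robot.read_position())-G(-134.8,-5,52),robot.read_wrist_force())
robot.command_gripper(0,45); robot.dwell(.1)
r=robot.read_position();s0=(r-PO)@hx;w=robot.read_grip_width();print("grip",w,s0,robot.read_wrist_force(),robot.read_clock())
if 9<w<16:
    robot.move_straight(G(-134.8-38.5,-5,52),vel=40); robot.dwell(.4)
    r=robot.read_position();print(robot.read_grip_width(),(r-PO)@hx,robot.read_wrist_force()[:2]@hx[:2],robot.read_clock())
c,d=snap("scene","12");crop(d,205,110,65,60,10,"pics/d12.png");crop(d,235,135,30,30,20,"pics/e12.png")
```

```text
False [ 0.02542134 -0.04979617 -0.18329219] [-0.42681767  0.02972485 -0.19227336]
grip 11.65984132162541 -134.75420409901707 [-1.49056617 -0.75469105  1.5380037 ] 48.4333
11.780769880511752 -171.31086173136805 7.646502002916972 49.9417
```

View pics/d12.png

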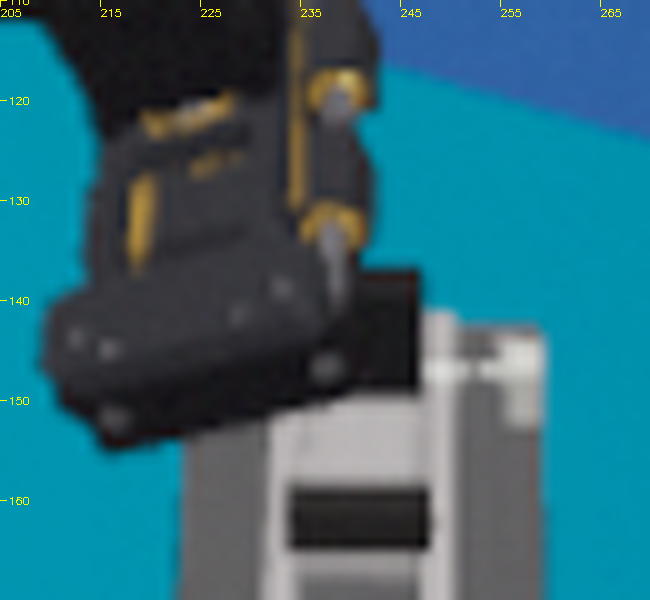

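View pics/e12.png

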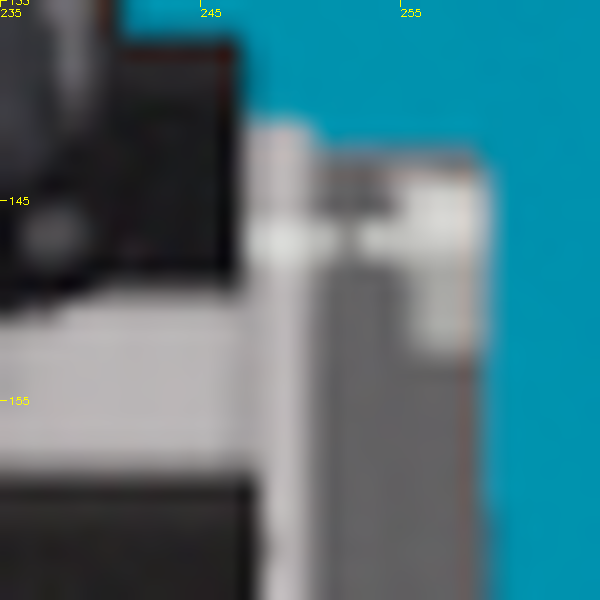

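Pointer and mark are now both visible, nearly tip to tip at about (252.5,147). I'll measure the residual with sub-pixel fits.

```bash
cat > res.py <<'E'
from h import *
import sys
def res(n):
    c=dict(np.load(f"{n}.npz"));g=c["pixels"].mean(2)
    out={}
    for u in(250,251,252,253,254):
        p=g[141:153,u];q_=np.clip(p-np.median(p)-10,0,None);k=int(np.argmax(p[3:9]))+3
        q_[:k-2]=0;q_[k+3:]=0
        v=141+(q_*np.arange(12)).sum()/q_.sum();out[u]=(round(v,2),round(p.max()),round(((atz(c,u,v,25)-PO)@hx),2))
    print(n,out)
res(sys.argv[1])
E
python3 res.py scene12
python3 - <<'E'
import numpy as np
print(np.load("scene12.npz")["pixels"].mean(2)[141:153,247:258].round().astype(int))
print(np.load("scene9.npz")["pixels"].mean(2)[141:153,247:258].round().astype(int))
E
```

```text
scene12 {250: (np.float64(146.61), 188, np.float64(-172.96)), 251: (np.float64(146.53), 165, np.float64(-173.3)), 252: (np.float64(146.46), 136, np.float64(-173.56)), 253: (np.float64(146.46), 176, np.float64(-173.58)), 254: (np.float64(146.32), 180, np.float64(-174.12))}
[[122 161 169 144 108 107 107 107 107 106 107]
 [133 174 183 153 122 118 118 115 117 117 117]
 [134 175 182 148 110 102 102 125 142 141 128]
 [133 175 182 146 108  99  99 132 176 192 190]
 [132 173 181 144 106 100 100 123 184 206 210]
 [157 202 208 184 165 136 176 180 194 207 210]
 [158 205 213 188 164 132 166 174 184 190 190]
 [129 181 192 159 120 103 105 116 146 165 168]
 [136 174 182 145 106 100 100  98 128 160 168]
 [160 177 181 142 103 100 100  98 127 162 169]
 [165 177 181 137 101  99 101  98 127 160 168]
 [167 178 181 137 102  99 100  98 113 132 139]]
[[ 25  23  22  21  52  37  21  26  95 107 106]
 [ 19  22  23  23  56  38  22  35 103 118 117]
 [122 147 151 117  91  82  79 110 139 139 126]
 [152 177 182 145 106  98  99 131 176 190 189]
 [151 177 182 145 105  98 100 124 183 206 210]
 [147 177 181 146 106 114 176 180 193 207 210]
 [145 176 181 146 105 111 166 174 184 189 190]
 [146 176 181 146 106  99 104 116 146 165 167]
 [144 177 180 145 106  99 100  98 128 160 167]
 [144 176 181 141 102  99  99  98 127 160 167]
 [145 177 181 137 100  99  99  98 127 160 167]
 [146 177 181 138 100  99  99  98 111 133 137]]
```

Run:
```python
from h import *
from workcell import robot
robot.move_straight(G(-134.8-39.05,-5,52),vel=10); robot.dwell(.4)
r=robot.read_position();print(robot.read_grip_width(),(r-PO)@hx,robot.read_wrist_force()[:2]@hx[:2],robot.read_clock())
c,d=snap("scene","13");crop(d,235,135,30,30,20,"pics/e13.png");crop(d,200,110,70,110,5,"pics/f13.png")
g=c["pixels"].mean(2)
for n in(12,13):
    g=np.load(f"scene{n}.npz")["pixels"].mean(2)
    for u,b in((250,145),(251,106),(253,100)):
        p=g[145:149,u]-b;p=np.clip(p,0,None);v=145+(p*np.arange(4)).sum()/p.sum();print(n,u,round(v,2),((atz(c,u,v,25)-PO)@hx).round(2))
```

```text
11.851494165444825 -171.77418923848253 7.949468328189116 50.6417
12 250 146.74 -172.49
12 251 146.65 -172.84
12 253 146.51 -173.39
13 250 146.45 -173.57
13 251 146.53 -173.27
13 253 146.51 -173.38
```

View pics/e13.png

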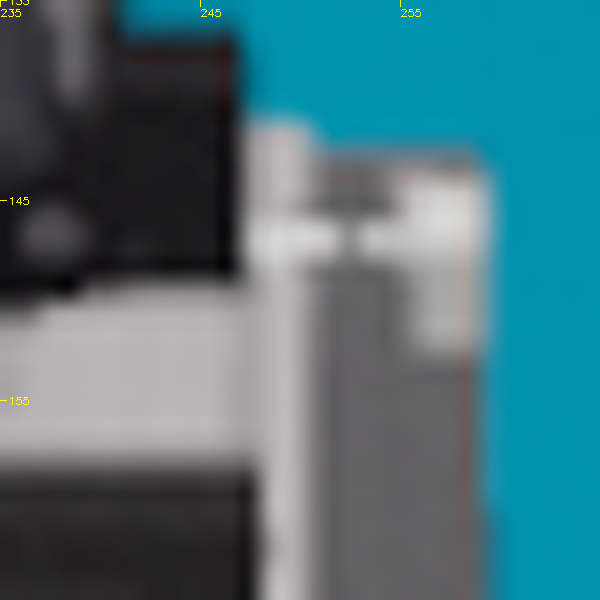

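View pics/f13.png

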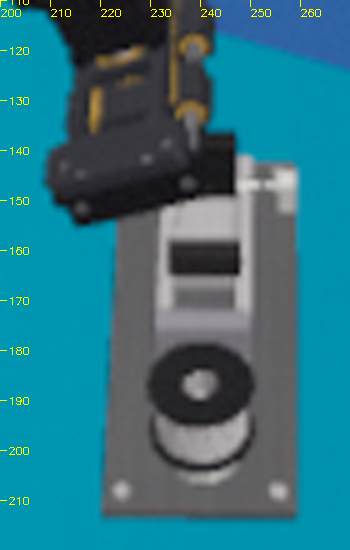

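Pointer and mark line up tip to tip at (252.5,146.5), with both rings home. I'll check for drift, then sign off.

Run:
```python
from h import *
from workcell import robot,ticket
robot.dwell(.6)
r=robot.read_position();print(robot.read_grip_width(),(r-PO)@hx,robot.read_wrist_force()[:2]@hx[:2],robot.read_clock())
if abs((r-PO)@hx+171.77)<.5: ticket.sign_off();print("signed")
```

```text
11.806578352437427 -171.76436578147823 8.440828294958038 51.2917
the job is handed in; nothing more can be done
signed
```

The job is done and signed off at 51.3 s: the reel holder is loaded and the gripper is holding the clamp at the mark. I left the tin, jar and screwdriver alone, and they are away from where the arm worked, but I took no last picture to check them.

- **Rings:** The collar went on the post first and met the plate at the expected height. The reel then met the collar at its expected height. Both are released and were still in place in the last picture.
- **Clamp:** In the last picture the pointer and mark line up to within about 0.2 mm. The handle position did not drift over the next 0.6 s. The grip is closed on the 12 mm handle with about 8 N of spring pull.

**What disagreed:**
- **Height reading:** The arm reports its fingertips about 39 mm lower than they really are. My first two grasps closed on air above the collar. I found the offset with two light touches on the mat and corrected for it.
- **Distance to the mark:** The first camera estimates were 37.8 and 38.5 mm. The arm's own reading at alignment is about 37.0 mm. I trusted the direct view of the tips.
- **Re-grip:** My first grip hid the pointer from the cameras. I eased the clamp shut and gripped again with the tool tilted 20° so I could see it.
- **Reel width:** It read 54 mm in the first squeeze and about 52 mm in the second. It was centred in the picture and seated at the right height.

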